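# Part the drive-unit halves evenly with the pry wedge

### The arm

A 6-joint arm with a two-finger parallel gripper is mounted at the origin on the work surface. World frame = base frame: x ahead of the robot, y to its left, z up, the work surface at z = 0. Lengths are in mm, angles in degrees, forces in N, time in s.
With the tool pointing down it reaches from about 300 to 850 mm from the base axis. Payload 4.2 kg.
Tool frame: the origin (TCP) lies midway between the tips of the shut fingers; the grasp point (between the pads) lies 19 mm behind it (env.grasp_offset is the distance from the TCP to the grasp point, in mm); z points along the fingers, y is the line along which they close (so a half turn about z gives the same grasp; the last joint's range is limited). The gripper opens to 91 mm and grips with 3 to 60 N. Pads are 32 mm wide; open, the fingers measure 118 mm over their backs; the gripper's body (76 mm by 178 mm) begins 60 mm behind the grasp point.
Start: joints at [-67.093, 18.312, 89.639, -0, 72.044, -1.146], TCP at [234.363, -525.091, 180.676] pointing down, gripper open.
Joint ranges: [-177.97, 177.97], [-48.28, 115.42], [12.27, 149.76], [-77.06, 257.06], [2.81, 150.46], [-146.56, 146.56]. Speed limits (degrees/s): [147.25, 147.25, 180, 180, 180, 180].

### API

Orientations are given as [roll, pitch, yaw] about the fixed x, y, z axes, in that order (R = Rz(yaw) Ry(pitch) Rx(roll)).
In Python, from workcell import env, optics gives the robot as it stands. The module is installed in compiled form; this text tells all that it offers.
- The arm moves only by the tool send_rows, never from a script. Its argument "targets" is a list that holds one entry, the list of rows, each a list of 7 numbers: the turn, a rotation vector about the world's x, y, z scaled (see below), then the shift along the world's x, y, z scaled (see below), then the closure, from -1 (fully open) to 1 (shut). In form: [[[rx, ry, rz, x, y, z, gripper], ...]]. A call has 1 to 12 rows; each row shifts and turns the commanded pose from where the row before left it; what a row does not reach is not made up. The controller multiplies each number of a shift by 0.2 m and each number of a turn by pi/2 rad. A row lasts 1/10 s, in which the tool goes at most 50 mm and 8.59 degrees, less where a joint would pass 70% of its speed; a pose out of reach is approached as far as the arm can. A call with a number of a shift or a turn outside -1 to 1 is refused whole. A call with a gripper value outside its range is refused whole. The fingers move at their own pace and stop on an object; "grip_force" is the grip in N (left out, the last holds). Time passes only in rows, so rows that do not move let the fingers close. It gives the time, the measured TCP pose, the force, the opening and the grip force at its end, in the units of the state.
- env.state(): the state, without advancing time (a new reading comes with each control period).
- optics.grab_frame(name): name is "side" or "top"; returns (picture, depth): 400x640x3 uint8, red, green, blue; 400x640 float32, mm along the optical axis (not along the pixel's ray), 0 where there is no reading.
- optics.camera_info(name): a dict with "camera_matrix" (3x3 intrinsics, pixels), "k1" (the pictures are not rectified: a ray, as slopes to the right and down, at radius r is drawn at 1 + k1 r^2 times it, then the intrinsics apply), "R" (3x3) and "t" (3): a world point X has camera coordinates R X + t. Camera axes: x right, y down, z forward; pixel columns grow to the right and rows downward; lengths in mm; the calibration is good to about 2 mm. A picture is of the moment at which its call begins. camera_info takes no time and is no camera call.
- env.job_done(): hands the job in; it is judged then, once.
Trained networks look in the newest picture that a camera, given by its name, has taken for a name from the list of things; names that differ only in an ending like _2 or _b are one class to them, and where a whole thing is asked for, a point or a joint stands for the part that bears it (a point fixed in the world has none). Each returns a list of dicts, best first, with "conf" (0 to 1); they miss things now and then, are a little off and sometimes report something else, mostly with a low value. They report only what shows in the picture. A call takes as long as a camera call. They do not tell look-alikes from the thing itself.
- optics.silhouettes(camera, name): "mask" (400x640 bool, what is visible of it) and "at" ([column, row] in pixels, amid what is visible of it).
- optics.place_of(camera, name): "at" ([column, row] in pixels: a listed point, or the origin of a listed thing).
The state is a dict: "time_s": time; "qpos": joint angles; "qvel": joint speeds; "effort": joint torques, N m; "ee_pos": TCP position; "ee_rot": TCP orientation; "force": force on the tool from outside, world axes, zero at the start; "torque": the same for the moment, N m; "gripper_width": finger opening in mm; "gripper_force": force on a finger pad.
Only numpy, scipy, OpenCV 4.12 (cv2) and the standard library are available. Lean on these libraries where they do the work, as an engineer would, in place of code of your own. Each camera call takes 0.05 s, during which the arm holds its last target. There are 200 camera calls.

### The job

Take the yellow pry wedge from its wooden block and work it down into the pry slots at the two ends of the drive unit's seam, a little at one end and then a little at the other, until the aluminium half has backed off at least 4 mm at both ends; one end must never be more than 2.5 mm further open than the other, or the dowels bend. Feel for the slots (the unit sits a few millimetres off in its cradle) and let the wedge follow the seam, never pressing it on the unit with more than 30 N, touch the unit with nothing but the wedge, then stand the wedge fully home in its block and leave everything else on the bench alone.

Things in the scene. Friction and masses are not known exactly. Their poses are not given: they have to be found in the camera images.
- housing: Blue cradle of an e-bike drive unit, bolted down (150 x 190 mm). Origin on the bench under the middle of the unit's seam, z up. The seam is nominally the upright plane x = 0 of this frame and runs along y (+y = left end). The unit's halves are drums of 40 mm radius (top at z = 102 mm) with a lug at each end (y = +62 and -62 mm, 34 mm wide along y, flat top at z = 100 mm).
- slot_left (a point): Nominal middle of the left (+y) pry slot at lug-top height, fixed to the cradle. The unit is seated up to 4 mm to either side of it along the cradle's x (unmeasured, the same for both ends). The slot is 4 mm wide when closed, open along y, free down to 28 mm over the bench; its top 6 mm is an orange 45-degree lead-in, 16 mm wide at the lug top.
- slot_right (a point): the same for the right (-y) pry slot
- open_left (a joint): Opening of the left end in rad: times 124 mm it is how far the bare aluminium half (x < 0 side) has backed off at the left slot from the black half (x > 0 side, fixed for good). 0 closed, 0 to 0.74 mm at the start, hard stop at 8 mm. Resists with about 7 N of steady friction across the seam, no spring-back; each end opens by itself. Wedge and edges give up to 0.5 mm each.
- open_right (a joint): the same for the right end
- wedge: Yellow plastic pry wedge, point down, black band near the handle's top, 80 to 160 g. Origin at the middle of the tip, z up. Blade 20 mm wide (y), symmetrical, 2 mm thick (x) at the tip, growing evenly to 12 mm at 50 mm up (1 mm per 5 mm), then straight to 60 mm; handle 26 (x) by 32 (y) mm, from 60 to 110 mm up. Starts in its block, shoulder on the top face.
- block_slot (a point): Centre of the slot in the top face of the fixed pale wooden block (70 x 80 mm, 70 mm tall): slot 17 mm (x) by 25 mm (y), right through; axes as the wedge's when it is put away. With the wedge home its tip is 60 mm below this point, 10 mm over the bench.
- grease_jar: white jar of grease with red lid, 72 mm across, 75 mm tall; origin at its underside's centre. Leave alone.
- pedal: black flat pedal, 95 x 90 mm, 25 mm tall; origin at its underside's centre. Leave alone.
- wrench: steel spanner lying on the bench; origin at its underside's centre. Leave alone.
- bearing: steel bearing, 42 mm across, 9 mm thick; origin at its underside's centre. Leave alone.
- lockring: dark steel lockring, 48 mm across, 8 mm thick; origin at its underside's centre. Leave alone.
- mug: white mug, 80 mm across, 92 mm tall; origin at its underside's centre. Leave alone.
- mallet: hammer lying on the bench; origin at its underside's centre. Leave alone.
Mind the look-alikes: they are no part of the job. What is shaped like the housing but purple or white is not meant.

How it is judged:
By the outcome, as a careful person would: the job done as asked, in the order asked, and still so for the second after the job is handed in, with the robot touching nothing.
It also fails if it takes over 72 s, if anything falls off the work surface, if the arm or the gripper's body presses on something with over 40 N, if the wrist force passes 120 N, or if a joint passes its speed limit or range.

## Working session

There is one attempt and no reset: what is moved stays moved. The work goes in short steps, Python scripts to look and compute and a tool call to move; the robot and the scene stay as the last step left them, time stands still between calls to the robot, and variables do not carry over. Pictures are saved under pics/ and viewed, at most 10 in all, crops included, and the job is handed in when it is done.

Besides the shell and the picture viewer there is one more tool, called as name([rows], argument=value, ...), one row to a line, values as JSON. send_rows: Moves the arm, as the interface text tells. Its arguments: {"type":"object","properties":{"targets":{"type":"array"},"grip_force":{"type":"number"}},"required":["targets"]}

```bash
mkdir -p pics
cat > h.py <<'E'
import numpy as np, cv2
from workcell import env, optics
def ray(cam,px):
    c=optics.camera_info(cam);K=np.array(c["camera_matrix"]);d=(px[0]-K[0,2])/K[0,0],(px[1]-K[1,2])/K[1,1]
    d=np.array(d);u=d.copy()
    for _ in range(20): u=d/(1+c["k1"]*(u@u))
    R=np.array(c["R"]);t=np.array(c["t"]).ravel()
    return -R.T@t, R.T@np.array([u[0],u[1],1.])
def atz(cam,px,z):
    o,d=ray(cam,px); return o+d*(z-o[2])/d[2]
def dep(cam,px,D):
    o,d=ray(cam,px); return o+d*D[int(round(px[1])),int(round(px[0]))]
def cloud(cam,D,mask):
    c=optics.camera_info(cam);K=np.array(c["camera_matrix"]);R=np.array(c["R"]);t=np.array(c["t"]).ravel()
    v,u=np.nonzero(mask&(D>0));z=D[v,u]
    d=np.stack([(u-K[0,2])/K[0,0],(v-K[1,2])/K[1,1]],1);w=d.copy()
    for _ in range(20): w=d/(1+c["k1"]*(w**2).sum(1,keepdims=True))
    return (np.c_[w,np.ones(len(w))]*z[:,None]-t)@R, np.c_[u,v]
E
python3 - <<'E'
from h import *
for c in("top","side"):
    im,D=optics.grab_frame(c); np.savez(f"/tmp/{c}.npz",im=im,D=D); cv2.imwrite(f"pics/{c}0.png",im[:,:,::-1])
    i=optics.camera_info(c); print(c,i["camera_matrix"],np.round(i["R"],3).tolist(),i["t"],i["k1"])
    for n in("housing","slot_left","slot_right","wedge","block_slot"):
        for r in optics.place_of(c,n)[:4]:
            p=np.array(r["at"]); 
            z={"housing":0,"slot_left":100,"slot_right":100,"wedge":10,"block_slot":70}[n]
            print(n,p.round(1),round(r["conf"],2),atz(c,p,z).round(1))
print({k:v for k,v in env.state().items()})
E
```

```text
top [[381.02131172   0.         320.5832664 ]
 [  0.         381.02131172 202.6101422 ]
 [  0.           0.           1.        ]] [[0.014, -1.0, -0.019], [-0.998, -0.013, -0.066], [0.066, 0.02, -0.998]] [  14.82198635  499.67538321 1025.72709758] 0.00806959150030094
housing [426.5 304. ] 0.94 [ 228.4 -269.6    0. ]
housing [335.3 190.8] 0.77 [534.  -18.8   0. ]
housing [232.8 299.2] 0.73 [232.  258.9   0. ]
slot_left [412.3 321.2] 0.78 [ 205.3 -209.2  100. ]
slot_left [198.8 318.6] 0.57 [202.1 317.6 100. ]
slot_right [461.9 300. ] 0.96 [ 258.8 -330.4  100. ]
slot_right [364.9 178.1] 0.62 [557.3 -91.1 100. ]
slot_right [243.3 299.8] 0.55 [249.8 208.3 100. ]
slot_right [437.4 219.1] 0.27 [ 456.4 -272.1  100. ]
wedge [432.1 219.6] 0.52 [ 457.3 -283.4   10. ]
block_slot [437.4 217.2] 0.82 [ 462.1 -280.7   70. ]
block_slot [466.8 155.4] 0.26 [ 623.5 -357.4   70. ]
side [[514.69644081   0.         309.05094444]
 [  0.         514.69644081 198.52246162]
 [  0.           0.           1.        ]] [[0.97, -0.243, -0.0], [-0.145, -0.577, -0.803], [0.195, 0.779, -0.595]] [-499.83906787  160.04
[... 377 characters left out ...]
 459.9 -282.1   70. ]
{'time_s': 0.6, 'qpos': array([-6.70944498e+01,  1.83108286e+01,  8.96396606e+01,  2.89348565e-04,
        7.20451270e+01, -1.14603632e+00]), 'qvel': array([-0.04724483, -0.03263006,  0.00830324, -0.01306603,  0.03057116,
       -0.07501409]), 'effort': array([ 9.60456746e-04, -4.12118840e+01, -2.32132798e+01,  7.26998504e-02,
        3.77274770e-02,  1.00437269e-06]), 'ee_pos': array([ 234.34975649, -525.08233943,  180.68219122]), 'ee_rot': array([ 1.79995612e+02, -1.87529751e-04,  2.40514973e+01]), 'force': array([-0.48063527, -0.05232217, -0.29131578]), 'torque': array([ 0.04920651, -0.00816809, -0.06718147]), 'gripper_force': 0.0, 'gripper_width': 91.39598409327803}
```

View pics/top0.png

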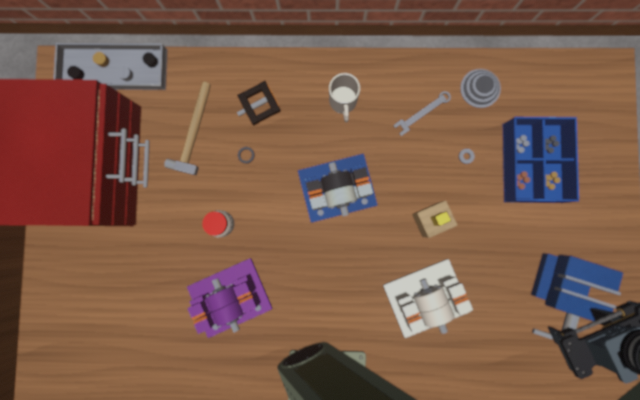

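View pics/side0.png

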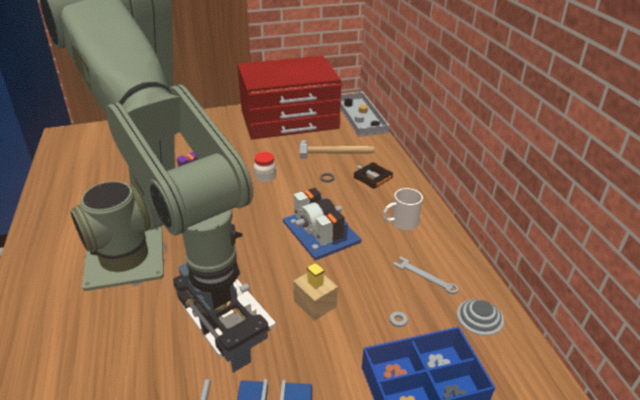

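Candidates: blue unit top (338,188) is the target; the white one (430,300) and purple one (230,300) are look-alikes. The wedge in its wooden block is at (440,218), which is the only yellow handle. Next I'll measure both and check with a close crop.

Run:
```python
from h import *
hs={}
for c in("top","side"):
    f=np.load(f"/tmp/{c}.npz");im,D=f["im"],f["D"]
    hsv=cv2.cvtColor(im,cv2.COLOR_RGB2HSV);H,S,V=[hsv[...,i].astype(int) for i in range(3)]
    full=np.ones(D.shape,bool);P,uv=cloud(c,D,full)
    h,s,v=[a[uv[:,1],uv[:,0]] for a in(H,S,V)]
    near=lambda x,y,r:np.hypot(P[:,0]-x,P[:,1]-y)<r
    def rect(m,n):
        q=P[m]; 
        if len(q)<8: print(c,n,len(q));return
        r=cv2.minAreaRect(q[:,:2].astype(np.float32)); print(c,n,len(q),"c",np.round(r[0],1),"sz",np.round(r[1],1),"ang",round(r[2],1),"mean",q.mean(0).round(1),"zmed",np.median(q[:,2]).round(1))
    B=near(460,-282,60)
    rect(B&(P[:,2]>62)&(P[:,2]<80)&(s<150),"blocktop")
    rect(B&(P[:,2]>112)&(P[:,2]<130),"handletop")
    rect(B&(h>22)&(h<35)&(s>150)&(P[:,2]>80),"yellow")
    U=near(534,-25,125)
    rect(U&(h>105)&(h<125)&(s>120)&(P[:,2]<25),"cradle")
    O=U&(h<16)&(s>170)&(v>130)&(P[:,2]>75)
    for sgn,n in((1,"L"),(-1,"R")):
        rect(O&(sgn*(P[:,1]+28)>0),"orange"+n)
    im2=cv2.cvtColor(im,cv2.COLOR_RGB2BGR)
    hs[c]=im2
a=cv2.resize(hs["top"][140:250,290:470],None,fx=4,fy=4,interpolation=3)[:,:720]
b=cv2.resize(hs["side"][175:325,270:370],None,fx=4,fy=4,interpolation=3)
cv2.imwrite("pics/ct.png",a)
cv2.imwrite("pics/cs.png",b)
```

```text
top blocktop 673 c [ 458.7 -279.6] sz [70.  81.7] ang 24.5 mean [ 458.  -275.7   69. ] zmed 68.9
top handletop 153 c [ 458.4 -278.9] sz [26.5 32.3] ang 25.0 mean [ 458.3 -278.3  118.5] zmed 118.7
top yellow 17 c [ 454.4 -263.8] sz [17.7  3.9] ang 15.1 mean [ 454.  -264.4  114.5] zmed 115.7
top cradle 1028 c [542.  -23.2] sz [142.6 182.5] ang 15.2 mean [547.9 -13.   12.8] zmed 12.8
top orangeL 32 c [518.9  33.7] sz [10.4 26.3] ang 11.6 mean [520.5  33.5  92.3] zmed 94.5
top orangeR 29 c [550.8 -82.4] sz [ 8.9 26.6] ang 15.6 mean [552.7 -82.5  93.2] zmed 95.4
side blocktop 582 c [ 460.4 -280.9] sz [72.8 82.6] ang 24.2 mean [ 456.2 -292.    68.5] zmed 68.6
side handletop 144 c [ 460.5 -280.8] sz [29.  34.6] ang 24.4 mean [ 459.7 -283.5  118.1] zmed 118.5
side yellow 107 c [ 459.6 -280.5] sz [24.6 33.9] ang 26.7 mean [ 458.7 -281.7  117.6] zmed 119.0
side cradle 657 c [542.  -26.9] sz [144.7 188. ] ang 15.5 mean [525.  -67.   13.3] zmed 13.3
side orangeL 30 c [523.1  35.8] sz [ 6.3 32.5] ang 13.0 mean [523.7  35.7  95. ] zmed 94.8
side orangeR 37 c [556.2 -84.1] sz [ 7.9 38.4] ang 13.6 mean [555.9 -84.3  95.7] zmed 95.4
```

View pics/ct.png

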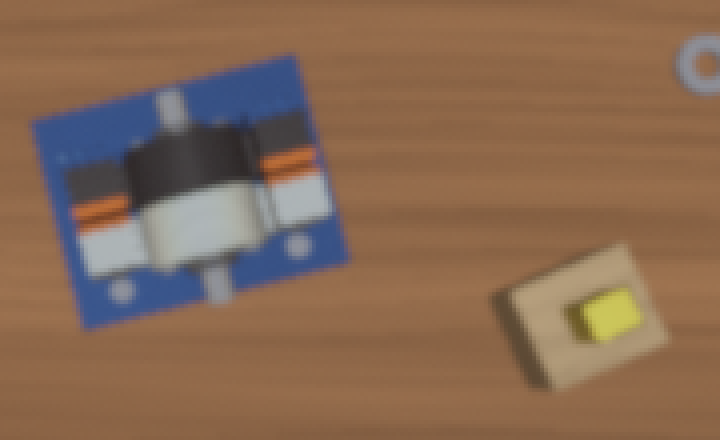

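View pics/cs.png

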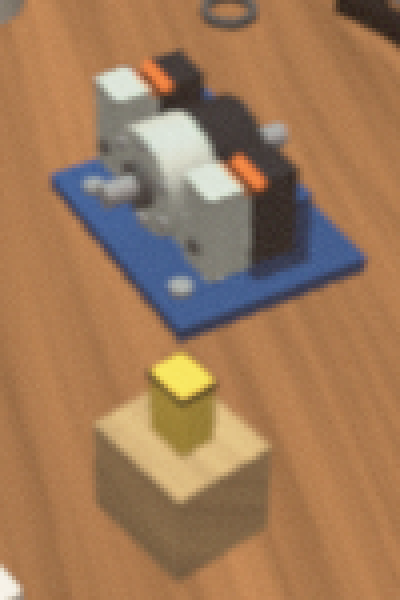

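The crops confirm it. The blue cradle's orange slots are at about (290,163) and (100,210) in the top crop, with the black half on the far (+x) side. The yellow wedge is in its block, turned about 24.7°. Now I'll move above the wedge and turn the tool so it closes along the wedge's x.

send_rows([
  [[0, 0, 0.0917, 0.1023, 0.1114, 0, -1], [0, 0, 0.0917, 0.1023, 0.1114, 0, -1], [0, 0, 0.0917, 0.1023, 0.1114, 0, -1], [0, 0, 0.0917, 0.1023, 0.1114, 0, -1], [0, 0, 0.0917, 0.1023, 0.1114, 0, -1], [0, 0, 0.0917, 0.1023, 0.1114, 0, -1], [0, 0, 0.0917, 0.1023, 0.1114, 0, -1], [0, 0, 0.0917, 0.1023, 0.1114, 0, -1], [0, 0, 0.0917, 0.1023, 0.1114, 0, -1], [0, 0, 0.0917, 0.1023, 0.1114, 0, -1], [0, 0, 0.0917, 0.1023, 0.1114, 0, -1], [0, 0, 0, 0, 0, 0, -1]],
], grip_force=50)

```text
time_s: 1.8
ee_pos: [461.4, -277.7, 180.7]
ee_rot: [179.9, -0.0, 115.1]
force: [-0.4, -0.6, -0.8]
gripper_width: 91.5
gripper_force: 0.0
```

send_rows([
  [[0, 0, 0, 0, 0, -0.1, -1], [0, 0, 0, 0, 0, -0.15, -1], [0, 0, 0, 0, 0, -0.15, -1], [0, 0, 0, 0, 0, -0.1085, -1], [0, 0, 0, 0, 0, 0, -1], [0, 0, 0, 0, 0, 0, -1]],
])

```text
time_s: 2.4
ee_pos: [459.4, -280.6, 79.4]
ee_rot: [180.0, 0.0, 114.8]
force: [0.3, -0.1, 0.4]
gripper_width: 91.0
gripper_force: 0.0
```

send_rows([
  [[0, 0, 0, 0, 0, 0, 1], [0, 0, 0, 0, 0, 0, 1], [0, 0, 0, 0, 0, 0, 1], [0, 0, 0, 0, 0, 0, 1], [0, 0, 0, 0, 0, 0, 1], [0, 0, 0, 0, 0, 0, 1], [0, 0, 0, 0, 0, 0, 1], [0, 0, 0, 0, 0, 0, 1]],
], grip_force=50)

```text
time_s: 3.2
ee_pos: [459.4, -280.0, 78.9]
ee_rot: [180.0, -0.0, 114.8]
force: [-0.4, -1.1, -0.7]
gripper_width: 30.1
gripper_force: 0.0
```

send_rows([
  [[0, 0, 0, 0, 0, 0, 1], [0, 0, 0, 0, 0, 0, 1], [0, 0, 0, 0, 0, 0, 1], [0, 0, 0, 0, 0, 0, 1]],
])

```text
time_s: 3.6
ee_pos: [459.5, -280.0, 78.9]
ee_rot: [180.0, -0.0, 114.8]
force: [1.0, -0.7, 0.3]
gripper_width: 25.5
gripper_force: 50.0
```

send_rows([
  [[0, 0, 0, 0, 0, 0.1, 1], [0, 0, 0, 0, 0, 0.17, 1], [0, 0, 0, 0, 0, 0.17, 1], [0, 0, 0, 0, 0, 0.165, 1], [0, 0, -0.0528, 0.0778, 0.1621, 0, 1], [0, 0, -0.0528, 0.0778, 0.1621, 0, 1], [0, 0, 0, 0.0778, 0.1621, 0, 1], [0, 0, 0, 0.0778, 0.1621, 0, 1], [0, 0, 0, 0.0778, 0.1621, 0, 1], [0, 0, 0, 0.0777, 0.162, 0, 1], [0, 0, 0, 0, 0, 0, 1], [0, 0, 0, 0, 0, 0, 1]],
])

```text
time_s: 4.8
ee_pos: [552.5, -85.1, 199.5]
ee_rot: [-179.9, 0.0, 105.4]
force: [0.4, 0.0, -1.4]
gripper_width: 25.6
gripper_force: 50.0
```

Run:
```python
from h import *
s=env.state();print(s["ee_pos"].round(2),s["ee_rot"].round(2),s["force"].round(2),s["torque"].round(3),s["time_s"])
out=[]
for c,(x0,x1,y0,y1) in(("top",(290,390,130,230)),("side",(270,370,130,260))):
    im,D=optics.grab_frame(c); np.savez(f"/tmp/{c}1.npz",im=im,D=D)
    out.append(cv2.resize(im[y0:y1,x0:x1,::-1],(400,(y1-y0)*4),interpolation=3))
h=max(o.shape[0] for o in out)
cv2.imwrite("pics/ab.png",np.hstack([cv2.copyMakeBorder(o,0,h-o.shape[0],0,0,0) for o in out]))
```

```text
[552.46 -85.14 199.47] [-1.7992e+02  1.0000e-02  1.0544e+02] [ 0.37  0.03 -1.36] [-0.006 -0.128  0.035] 4.8
```

View pics/ab.png

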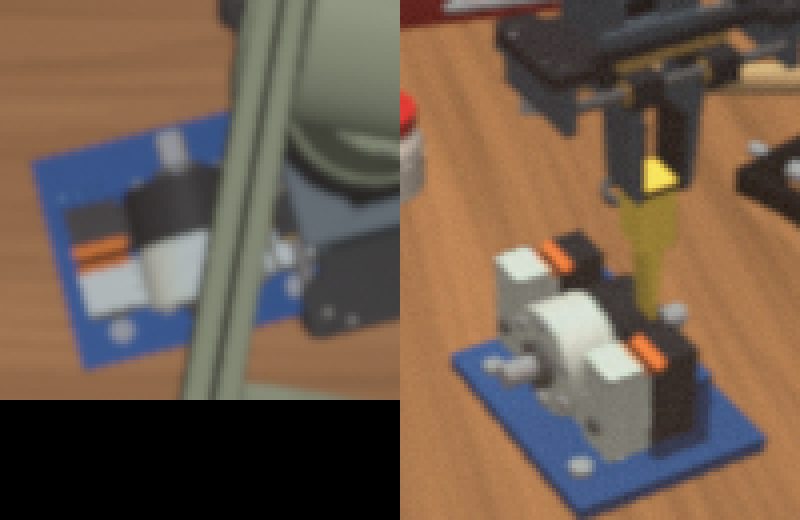

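The side crop shows the wedge hanging upright over the right slot, clear of everything. Lowering now to feel for the slot.

send_rows([
  [[0, 0, 0, 0, 0, -0.08, 1], [0, 0, 0, 0, 0, -0.06, 1], [0, 0, 0, 0, 0, -0.01, 1], [0, 0, 0, 0, 0, -0.01, 1], [0, 0, 0, 0, 0, 0, 1]],
])

```text
time_s: 5.4
ee_pos: [552.8, -85.9, 168.1]
ee_rot: [180.0, 0.0, 105.3]
force: [0.1, 0.2, -1.5]
gripper_width: 25.4
gripper_force: 50.0
```

send_rows([
  [[0, 0, 0, 0, 0, -0.0075, 1], [0, 0, 0, 0, 0, -0.0075, 1], [0, 0, 0, 0, 0, 0, 1]],
])

```text
time_s: 5.7
ee_pos: [552.7, -85.5, 165.0]
ee_rot: [180.0, 0.0, 105.3]
force: [-0.5, 0.1, -0.9]
gripper_width: 25.6
gripper_force: 50.0
```

send_rows([
  [[0, 0, 0, 0, 0, -0.005, 1], [0, 0, 0, 0, 0, 0, 1]],
])

```text
time_s: 5.9
ee_pos: [552.8, -85.5, 164.3]
ee_rot: [180.0, 0.0, 105.3]
force: [-0.1, 0.6, 0.9]
gripper_width: 25.9
gripper_force: 50.0
```

send_rows([
  [[0, 0, 0, 0, 0, -0.005, 1], [0, 0, 0, 0, 0, 0, 1]],
])

```text
time_s: 6.1
ee_pos: [553.0, -85.6, 164.1]
ee_rot: [179.9, 0.0, 105.3]
force: [-1.3, -0.8, 4.7]
gripper_width: 25.2
gripper_force: 50.0
```

send_rows([
  [[0, 0, 0, 0, 0, -0.005, 1], [0, 0, 0, 0, 0, 0, 1]],
])

```text
time_s: 6.3
ee_pos: [553.1, -85.6, 164.0]
ee_rot: [179.9, 0.1, 105.3]
force: [-2.3, 0.7, 9.9]
gripper_width: 25.6
gripper_force: 50.0
```

send_rows([
  [[0, 0, 0, -0.0048, -0.0013, 0, 1], [0, 0, 0, 0, 0, 0, 1]],
])

```text
time_s: 6.5
ee_pos: [552.2, -85.9, 163.3]
ee_rot: [179.9, 0.1, 105.3]
force: [-2.0, -1.7, 6.2]
gripper_width: 25.4
gripper_force: 50.0
```

send_rows([
  [[0, 0, 0, -0.0048, -0.0013, 0, 1], [0, 0, 0, 0, 0, 0, 1]],
])

```text
time_s: 6.7
ee_pos: [550.8, -86.0, 161.9]
ee_rot: [180.0, 0.0, 105.3]
force: [-0.6, 0.6, -1.6]
gripper_width: 25.5
gripper_force: 50.0
```

send_rows([
  [[0, 0, 0, 0, 0, -0.01, 1], [0, 0, 0, 0, 0, -0.01, 1], [0, 0, 0, 0, 0, 0, 1]],
])

```text
time_s: 7.0
ee_pos: [550.4, -85.9, 157.0]
ee_rot: [-179.9, -0.0, 105.3]
force: [0.3, 0.1, -1.3]
gripper_width: 25.7
gripper_force: 50.0
```

send_rows([
  [[0, 0, 0, 0, 0, -0.01, 1], [0, 0, 0, 0, 0, 0, 1]],
])

```text
time_s: 7.2
ee_pos: [550.5, -86.0, 155.4]
ee_rot: [-179.9, -0.0, 105.3]
force: [-0.7, 0.2, -2.4]
gripper_width: 25.8
gripper_force: 50.0
```

send_rows([
  [[0, 0, 0, 0, 0, -0.01, 1], [0, 0, 0, 0, 0, 0, 1]],
])

```text
time_s: 7.4
ee_pos: [550.5, -86.1, 153.7]
ee_rot: [-180.0, -0.0, 105.3]
force: [-1.8, -0.2, -1.5]
gripper_width: 25.8
gripper_force: 50.0
```

send_rows([
  [[0, 0, 0, -0.0015, -0.0004, -0.01, 1], [0, 0, 0, -0.0015, -0.0004, -0.01, 1], [0, 0, 0, 0, 0, 0, 1]],
])

```text
time_s: 7.7
ee_pos: [550.2, -86.2, 150.0]
ee_rot: [180.0, 0.0, 105.3]
force: [-0.7, 0.3, 0.1]
gripper_width: 25.4
gripper_force: 50.0
```

send_rows([
  [[0, 0, 0, -0.001, -0.0003, -0.01, 1], [0, 0, 0, -0.001, -0.0003, -0.01, 1], [0, 0, 0, 0, 0, 0, 1]],
])

```text
time_s: 8.0
ee_pos: [550.3, -86.5, 147.6]
ee_rot: [179.9, 0.1, 105.3]
force: [-3.2, -0.5, 8.7]
gripper_width: 25.4
gripper_force: 50.0
```

send_rows([
  [[0, 0, 0, -0.003, -0.0008, -0.01, 1], [0, 0, 0, -0.001, -0.0003, -0.005, 1], [0, 0, 0, 0, 0, 0, 1]],
])

```text
time_s: 8.3
ee_pos: [550.1, -86.8, 145.5]
ee_rot: [179.8, 0.1, 105.3]
force: [-2.9, -0.8, 12.0]
gripper_width: 25.4
gripper_force: 50.0
```

send_rows([
  [[0, 0, 0, -0.002, -0.0005, -0.01, 1], [0, 0, 0, 0, 0, 0, 1]],
])

```text
time_s: 8.5
ee_pos: [549.9, -87.0, 143.6]
ee_rot: [179.8, 0.1, 105.3]
force: [-2.6, -1.0, 11.5]
gripper_width: 25.5
gripper_force: 50.0
```

send_rows([
  [[0, 0, 0, 0.002, 0.0005, 0.03, 1], [0, 0, 0, 0.002, 0.0005, 0.06, 1], [0, 0, 0, 0, 0, 0.11, 1], [0, 0, 0, -0.04, 0.1513, 0, 1], [0, 0, 0, -0.04, 0.1513, 0, 1], [0, 0, 0, -0.04, 0.1512, 0, 1], [0, 0, 0, -0.04, 0.1512, 0, 1], [0, 0, 0, 0, 0, -0.02, 1], [0, 0, 0, 0, 0, -0.03, 1], [0, 0, 0, 0, 0, -0.025, 1], [0, 0, 0, 0, 0, 0, 1]],
])

```text
time_s: 9.6
ee_pos: [517.1, 33.7, 164.9]
ee_rot: [-179.9, -0.0, 105.3]
force: [-0.1, 0.3, 0.0]
gripper_width: 25.5
gripper_force: 50.0
```

send_rows([
  [[0, 0, 0, 0, 0, -0.01, 1], [0, 0, 0, 0, 0, 0, 1]],
])

```text
time_s: 9.8
ee_pos: [517.5, 34.0, 163.7]
ee_rot: [-180.0, -0.0, 105.3]
force: [0.0, -0.6, -0.4]
gripper_width: 25.4
gripper_force: 50.0
```

send_rows([
  [[0, 0, 0, 0, 0, -0.005, 1], [0, 0, 0, 0, 0, -0.005, 1], [0, 0, 0, 0, 0, 0, 1]],
])

```text
time_s: 10.1
ee_pos: [517.4, 34.5, 161.9]
ee_rot: [-180.0, -0.0, 105.3]
force: [-0.7, 0.2, -2.3]
gripper_width: 25.3
gripper_force: 50.0
```

send_rows([
  [[0, 0, 0, 0, 0, -0.01, 1], [0, 0, 0, 0, 0, -0.01, 1], [0, 0, 0, 0, 0, -0.01, 1], [0, 0, 0, 0, 0, 0, 1]],
])

```text
time_s: 10.5
ee_pos: [517.2, 34.6, 155.6]
ee_rot: [-180.0, -0.0, 105.3]
force: [-0.8, 0.7, -2.3]
gripper_width: 25.7
gripper_force: 50.0
```

send_rows([
  [[0, 0, 0, -0.001, -0.0003, -0.01, 1], [0, 0, 0, -0.001, -0.0003, -0.01, 1], [0, 0, 0, 0, 0, 0, 1]],
])

```text
time_s: 10.8
ee_pos: [516.9, 34.5, 151.7]
ee_rot: [-180.0, -0.0, 105.3]
force: [-0.2, -0.5, -0.8]
gripper_width: 25.2
gripper_force: 50.0
```

send_rows([
  [[0, 0, 0, -0.001, -0.0003, -0.01, 1], [0, 0, 0, -0.001, -0.0003, -0.01, 1], [0, 0, 0, 0, 0, 0, 1]],
])

```text
time_s: 11.1
ee_pos: [516.9, 34.4, 148.0]
ee_rot: [180.0, 0.0, 105.3]
force: [0.5, 0.1, -2.5]
gripper_width: 25.3
gripper_force: 50.0
```

send_rows([
  [[0, 0, 0, -0.0012, -0.0003, -0.01, 1], [0, 0, 0, -0.0012, -0.0003, -0.01, 1], [0, 0, 0, 0, 0, 0, 1]],
])

```text
time_s: 11.4
ee_pos: [516.9, 34.3, 145.2]
ee_rot: [179.9, 0.0, 105.3]
force: [-0.6, 0.2, 6.5]
gripper_width: 25.3
gripper_force: 50.0
```

send_rows([
  [[0, 0, 0, -0.0012, -0.0003, -0.01, 1], [0, 0, 0, -0.0012, -0.0003, -0.01, 1], [0, 0, 0, 0, 0, 0, 1]],
])

```text
time_s: 11.7
ee_pos: [516.7, 34.1, 142.0]
ee_rot: [179.8, 0.0, 105.3]
force: [-1.3, 0.4, 9.4]
gripper_width: 25.4
gripper_force: 50.0
```

send_rows([
  [[0, 0, 0, -0.0015, -0.0004, -0.01, 1], [0, 0, 0, -0.0015, -0.0004, -0.01, 1], [0, 0, 0, 0, 0, 0, 1]],
])

```text
time_s: 12.0
ee_pos: [516.3, 33.9, 138.1]
ee_rot: [179.8, 0.1, 105.3]
force: [-0.7, 1.2, 10.2]
gripper_width: 25.6
gripper_force: 50.0
```

send_rows([
  [[0, 0, 0, -0.001, -0.0003, -0.006, 1], [0, 0, 0, 0, 0, 0, 1]],
])

```text
time_s: 12.2
ee_pos: [516.2, 33.9, 137.1]
ee_rot: [179.8, 0.1, 105.3]
force: [-1.5, -0.4, 10.4]
gripper_width: 25.3
gripper_force: 50.0
```

send_rows([
  [[0, 0, 0, 0.002, 0.0005, 0.03, 1], [0, 0, 0, 0.002, 0.0005, 0.06, 1], [0, 0, 0, 0, 0, 0.141, 1], [0, 0, 0, 0.0427, -0.1505, 0, 1], [0, 0, 0, 0.0427, -0.1505, 0, 1], [0, 0, 0, 0.0427, -0.1505, 0, 1], [0, 0, 0, 0.0427, -0.1505, 0, 1], [0, 0, 0, 0, 0, -0.02, 1], [0, 0, 0, 0, 0, -0.04, 1], [0, 0, 0, 0, 0, -0.025, 1], [0, 0, 0, 0, 0, 0, 1]],
])

```text
time_s: 13.3
ee_pos: [548.6, -85.2, 162.8]
ee_rot: [-179.8, -0.1, 105.4]
force: [-0.5, -0.3, -0.7]
gripper_width: 25.8
gripper_force: 50.0
```

send_rows([
  [[0, 0, 0, 0, 0, -0.01, 1], [0, 0, 0, 0, 0, -0.01, 1], [0, 0, 0, 0, 0, 0, 1]],
])

```text
time_s: 13.6
ee_pos: [549.7, -86.0, 159.9]
ee_rot: [-180.0, -0.0, 105.4]
force: [-0.4, 0.0, -1.5]
gripper_width: 25.5
gripper_force: 50.0
```

send_rows([
  [[0, 0, 0, 0, 0, -0.02, 1], [0, 0, 0, 0, 0, -0.02, 1], [0, 0, 0, -0.001, -0.0003, -0.02, 1], [0, 0, 0, 0, 0, 0, 1]],
])

```text
time_s: 14.0
ee_pos: [549.6, -86.3, 147.3]
ee_rot: [-180.0, -0.0, 105.3]
force: [1.2, 0.7, -1.6]
gripper_width: 25.3
gripper_force: 50.0
```

send_rows([
  [[0, 0, 0, -0.001, -0.0003, -0.01, 1], [0, 0, 0, -0.001, -0.0003, -0.01, 1], [0, 0, 0, 0, 0, 0, 1]],
])

```text
time_s: 14.3
ee_pos: [549.6, -86.6, 144.7]
ee_rot: [179.9, 0.0, 105.3]
force: [-0.4, 0.1, 4.1]
gripper_width: 25.6
gripper_force: 50.0
```

send_rows([
  [[0, 0, 0, -0.001, -0.0003, -0.01, 1], [0, 0, 0, -0.001, -0.0003, -0.01, 1], [0, 0, 0, 0, 0, 0, 1]],
])

```text
time_s: 14.6
ee_pos: [549.6, -86.9, 141.8]
ee_rot: [179.9, 0.1, 105.3]
force: [-1.0, -0.4, 9.4]
gripper_width: 25.3
gripper_force: 50.0
```

send_rows([
  [[0, 0, 0, -0.0015, -0.0004, -0.01, 1], [0, 0, 0, -0.0015, -0.0004, -0.01, 1], [0, 0, 0, 0, 0, 0, 1]],
])

```text
time_s: 14.9
ee_pos: [549.3, -87.2, 138.1]
ee_rot: [179.8, 0.1, 105.3]
force: [-1.1, 1.2, 10.3]
gripper_width: 25.5
gripper_force: 50.0
```

send_rows([
  [[0, 0, 0, -0.0013, -0.0004, -0.01, 1], [0, 0, 0, -0.0013, -0.0004, -0.01, 1], [0, 0, 0, 0, 0, 0, 1]],
])

```text
time_s: 15.2
ee_pos: [549.0, -87.5, 134.2]
ee_rot: [179.8, 0.1, 105.3]
force: [0.1, -0.2, 10.3]
gripper_width: 25.2
gripper_force: 50.0
```

send_rows([
  [[0, 0, 0, -0.0013, -0.0004, -0.01, 1], [0, 0, 0, -0.0013, -0.0004, -0.01, 1], [0, 0, 0, 0, 0, 0, 1]],
])

```text
time_s: 15.5
ee_pos: [548.6, -87.7, 130.2]
ee_rot: [179.8, 0.1, 105.3]
force: [-0.2, -1.1, 9.4]
gripper_width: 25.2
gripper_force: 50.0
```

send_rows([
  [[0, 0, 0, 0.002, 0.0005, 0.03, 1], [0, 0, 0, 0.002, 0.0005, 0.09, 1], [0, 0, 0, 0, 0, 0.145, 1], [0, 0, 0, -0.0397, 0.1514, 0, 1], [0, 0, 0, -0.0396, 0.1514, 0, 1], [0, 0, 0, -0.0396, 0.1514, 0, 1], [0, 0, 0, -0.0396, 0.1514, 0, 1], [0, 0, 0, 0, 0, -0.02, 1], [0, 0, 0, 0, 0, -0.04, 1], [0, 0, 0, 0, 0, -0.035, 1], [0, 0, 0, 0, 0, 0, 1]],
])

```text
time_s: 16.6
ee_pos: [515.3, 33.3, 160.3]
ee_rot: [-179.8, -0.0, 105.3]
force: [-0.2, 0.2, -1.9]
gripper_width: 25.9
gripper_force: 50.0
```

send_rows([
  [[0, 0, 0, 0, 0, -0.02, 1], [0, 0, 0, 0, 0, -0.02, 1], [0, 0, 0, 0, 0, -0.02, 1], [0, 0, 0, 0, 0, 0, 1]],
])

```text
time_s: 17.0
ee_pos: [515.9, 34.0, 149.3]
ee_rot: [-179.9, -0.0, 105.3]
force: [-0.1, 0.8, -1.4]
gripper_width: 25.3
gripper_force: 50.0
```

send_rows([
  [[0, 0, 0, -0.001, -0.0003, -0.01, 1], [0, 0, 0, -0.001, -0.0003, -0.01, 1], [0, 0, 0, 0, 0, 0, 1]],
])

```text
time_s: 17.3
ee_pos: [516.0, 34.1, 145.9]
ee_rot: [180.0, 0.0, 105.3]
force: [-0.5, 0.2, -1.5]
gripper_width: 25.4
gripper_force: 50.0
```

send_rows([
  [[0, 0, 0, -0.001, -0.0003, -0.015, 1], [0, 0, 0, -0.001, -0.0003, -0.015, 1], [0, 0, 0, -0.001, -0.0003, -0.015, 1], [0, 0, 0, 0, 0, 0, 1]],
])

```text
time_s: 17.7
ee_pos: [516.1, 34.0, 137.5]
ee_rot: [179.9, 0.0, 105.3]
force: [1.1, -0.6, 2.2]
gripper_width: 25.6
gripper_force: 50.0
```

send_rows([
  [[0, 0, 0, -0.001, -0.0003, -0.01, 1], [0, 0, 0, -0.001, -0.0003, -0.01, 1], [0, 0, 0, 0, 0, 0, 1]],
])

```text
time_s: 18.0
ee_pos: [516.0, 33.9, 134.6]
ee_rot: [179.8, 0.0, 105.3]
force: [0.1, 1.1, 8.2]
gripper_width: 25.9
gripper_force: 50.0
```

send_rows([
  [[0, 0, 0, -0.0012, -0.0003, -0.01, 1], [0, 0, 0, -0.0012, -0.0003, -0.01, 1], [0, 0, 0, 0, 0, 0, 1]],
])

```text
time_s: 18.3
ee_pos: [515.7, 33.7, 130.8]
ee_rot: [179.8, 0.1, 105.3]
force: [0.0, -0.2, 8.6]
gripper_width: 25.6
gripper_force: 50.0
```

send_rows([
  [[0, 0, 0, -0.0012, -0.0003, -0.01, 1], [0, 0, 0, -0.0012, -0.0003, -0.01, 1], [0, 0, 0, 0, 0, 0, 1]],
])

```text
time_s: 18.6
ee_pos: [515.3, 33.6, 126.8]
ee_rot: [179.8, 0.1, 105.3]
force: [0.2, 0.6, 9.7]
gripper_width: 25.5
gripper_force: 50.0
```

Down another 4 mm, then over to the right end.

send_rows([
  [[0, 0, 0, -0.0012, -0.0003, -0.01, 1], [0, 0, 0, -0.0012, -0.0003, -0.01, 1], [0, 0, 0, 0, 0, 0, 1]],
])

```text
time_s: 18.9
ee_pos: [515.0, 33.5, 122.8]
ee_rot: [179.8, 0.1, 105.3]
force: [0.6, 0.6, 8.6]
gripper_width: 25.3
gripper_force: 50.0
```

send_rows([
  [[0, 0, 0, 0.002, 0.0005, 0.03, 1], [0, 0, 0, 0.002, 0.0005, 0.1, 1], [0, 0, 0, 0, 0, 0.17, 1], [0, 0, 0, 0.043, -0.1505, 0, 1], [0, 0, 0, 0.043, -0.1505, 0, 1], [0, 0, 0, 0.043, -0.1505, 0, 1], [0, 0, 0, 0.043, -0.1505, 0, 1], [0, 0, 0, 0, 0, -0.02, 1], [0, 0, 0, 0, 0, -0.04, 1], [0, 0, 0, 0, 0, -0.035, 1], [0, 0, 0, 0, 0, 0, 1]],
])

```text
time_s: 20.0
ee_pos: [547.1, -85.6, 160.3]
ee_rot: [-179.8, -0.1, 105.4]
force: [-0.6, 0.7, -0.6]
gripper_width: 25.3
gripper_force: 50.0
```

send_rows([
  [[0, 0, 0, 0, 0, -0.02, 1], [0, 0, 0, 0, 0, -0.02, 1], [0, 0, 0, 0, 0, -0.02, 1], [0, 0, 0, 0, 0, -0.02, 1], [0, 0, 0, 0, 0, 0, 1]],
])

```text
time_s: 20.5
ee_pos: [548.2, -86.6, 145.3]
ee_rot: [-179.9, -0.0, 105.3]
force: [-0.4, -0.8, -1.5]
gripper_width: 25.1
gripper_force: 50.0
```

send_rows([
  [[0, 0, 0, -0.001, -0.0003, -0.02, 1], [0, 0, 0, -0.001, -0.0003, -0.02, 1], [0, 0, 0, -0.001, -0.0003, -0.01, 1], [0, 0, 0, 0, 0, 0, 1]],
])

```text
time_s: 20.9
ee_pos: [548.3, -86.9, 135.8]
ee_rot: [180.0, -0.0, 105.3]
force: [1.2, -0.1, -1.6]
gripper_width: 25.5
gripper_force: 50.0
```

send_rows([
  [[0, 0, 0, -0.001, -0.0003, -0.01, 1], [0, 0, 0, -0.001, -0.0003, -0.01, 1], [0, 0, 0, 0, 0, 0, 1]],
])

```text
time_s: 21.2
ee_pos: [548.3, -87.0, 132.2]
ee_rot: [179.9, 0.0, 105.3]
force: [1.9, 0.3, 0.3]
gripper_width: 25.6
gripper_force: 50.0
```

send_rows([
  [[0, 0, 0, -0.0008, -0.0002, -0.01, 1], [0, 0, 0, -0.0008, -0.0002, -0.01, 1], [0, 0, 0, 0, 0, 0, 1]],
])

```text
time_s: 21.5
ee_pos: [548.3, -87.3, 129.4]
ee_rot: [179.8, 0.1, 105.3]
force: [0.7, 0.8, 7.0]
gripper_width: 25.5
gripper_force: 50.0
```

send_rows([
  [[0, 0, 0, -0.001, -0.0003, -0.01, 1], [0, 0, 0, -0.001, -0.0003, -0.01, 1], [0, 0, 0, 0, 0, 0, 1]],
])

```text
time_s: 21.8
ee_pos: [548.1, -87.6, 125.8]
ee_rot: [179.8, 0.1, 105.3]
force: [0.6, 0.2, 8.4]
gripper_width: 25.4
gripper_force: 50.0
```

send_rows([
  [[0, 0, 0, -0.001, -0.0003, -0.01, 1], [0, 0, 0, -0.001, -0.0003, -0.005, 1], [0, 0, 0, 0, 0, 0, 1]],
])

```text
time_s: 22.1
ee_pos: [547.9, -87.8, 123.0]
ee_rot: [179.8, 0.1, 105.3]
force: [0.3, -0.5, 9.0]
gripper_width: 25.7
gripper_force: 50.0
```

send_rows([
  [[0, 0, 0, 0.002, 0.0005, 0.03, 1], [0, 0, 0, 0.002, 0.0005, 0.1, 1], [0, 0, 0, 0, 0, 0.165, 1], [0, 0, 0, 0, 0, 0.1, 1], [0, 0, 0.0528, -0.0733, -0.1607, 0, 1], [0, 0, 0.0528, -0.0733, -0.1607, 0, 1], [0, 0, 0, -0.0733, -0.1607, 0, 1], [0, 0, 0, -0.0733, -0.1607, 0, 1], [0, 0, 0, -0.0733, -0.1607, 0, 1], [0, 0, 0, -0.0733, -0.1607, 0, 1], [0, 0, 0, 0, 0, 0, 1], [0, 0, 0, 0, 0, 0, 1]],
])

```text
time_s: 23.3
ee_pos: [458.3, -280.0, 199.3]
ee_rot: [-179.9, -0.1, 114.7]
force: [0.1, 0.4, -0.9]
gripper_width: 25.2
gripper_force: 50.0
```

Run:
```python
from h import *
s=env.state();print(s["ee_pos"].round(2),s["ee_rot"].round(2),s["force"].round(2))
out=[]
for c,(x0,x1,y0,y1) in(("top",(290,390,130,230)),("side",(270,370,170,320))):
    im,D=optics.grab_frame(c)
    out.append(cv2.resize(im[y0:y1,x0:x1,::-1],(400,(y1-y0)*4),interpolation=3))
h=max(o.shape[0] for o in out)
cv2.imwrite("pics/ac.png",np.hstack([cv2.copyMakeBorder(o,0,h-o.shape[0],0,0,0) for o in out]))
```

```text
[ 458.26 -279.95  199.35] [-1.7994e+02 -1.4000e-01  1.1473e+02] [ 0.12  0.37 -0.86]
```

View pics/ac.png

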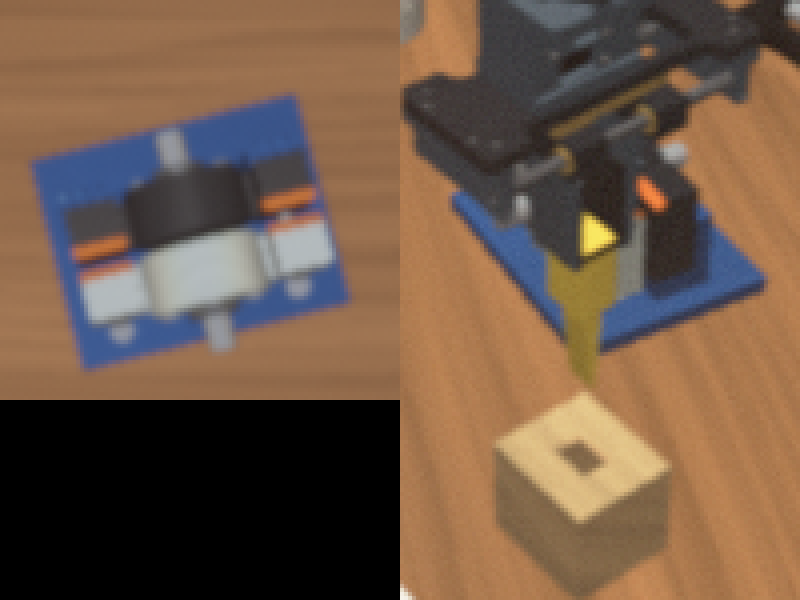

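The top crop shows both seams clearly and evenly open, at about (290,212) and (105,262). The wedge hangs over its block. Next I'll put it home.

send_rows([
  [[0, 0, 0, 0, 0, -0.1, 1], [0, 0, 0, 0, 0, -0.12, 1], [0, 0, 0, 0, 0, -0.04, 1], [0, 0, 0, 0, 0, 0, 1], [0, 0, 0, 0, 0, 0, 1]],
])

```text
time_s: 23.9
ee_pos: [460.1, -279.8, 148.7]
ee_rot: [180.0, 0.0, 114.9]
force: [-0.2, 0.4, -1.0]
gripper_width: 25.6
gripper_force: 50.0
```

send_rows([
  [[0, 0, 0, 0, 0, -0.02, 1], [0, 0, 0, 0, 0, -0.02, 1], [0, 0, 0, 0, 0, -0.02, 1], [0, 0, 0, 0, 0, -0.02, 1], [0, 0, 0, 0, 0, 0, 1]],
])

```text
time_s: 24.4
ee_pos: [458.9, -279.8, 131.3]
ee_rot: [-180.0, -0.1, 114.8]
force: [-0.5, 0.8, -2.2]
gripper_width: 25.8
gripper_force: 50.0
```

send_rows([
  [[0, 0, 0, 0.002, 0, -0.04, 1], [0, 0, 0, 0, 0, -0.04, 1], [0, 0, 0, 0, 0, -0.04, 1], [0, 0, 0, 0, 0, 0, 1]],
])

```text
time_s: 24.8
ee_pos: [458.8, -279.4, 106.3]
ee_rot: [-179.9, -0.2, 114.8]
force: [-0.7, 0.3, -1.2]
gripper_width: 25.5
gripper_force: 50.0
```

send_rows([
  [[0, 0, 0, 0, 0, -0.04, 1], [0, 0, 0, 0, 0, -0.04, 1], [0, 0, 0, 0, 0, -0.03, 1], [0, 0, 0, 0, 0, -0.02, 1], [0, 0, 0, 0, 0, 0, 1]],
])

```text
time_s: 25.3
ee_pos: [459.4, -279.8, 81.2]
ee_rot: [-180.0, -0.1, 114.8]
force: [0.2, 0.1, -1.0]
gripper_width: 25.9
gripper_force: 50.0
```

send_rows([
  [[0, 0, 0, 0, 0, -0.01, 1], [0, 0, 0, 0, 0, -0.005, 1], [0, 0, 0, 0, 0, 0, 1], [0, 0, 0, 0, 0, 0, 1]],
])

```text
time_s: 25.7
ee_pos: [459.9, -280.1, 79.1]
ee_rot: [180.0, 0.0, 114.8]
force: [0.1, -1.0, -1.6]
gripper_width: 25.6
gripper_force: 50.0
```

send_rows([
  [[0, 0, 0, 0, 0, -0.005, 1], [0, 0, 0, 0, 0, 0, 1], [0, 0, 0, 0, 0, 0, 1]],
])

```text
time_s: 26.0
ee_pos: [460.0, -280.2, 78.9]
ee_rot: [180.0, 0.1, 114.8]
force: [-2.3, -0.1, 5.4]
gripper_width: 25.4
gripper_force: 50.0
```

Seated on its shoulder at the same height as the start (no slip in the grip). I'll open, then rise.

send_rows([
  [[0, 0, 0, 0, 0, 0, -1], [0, 0, 0, 0, 0, 0, -1], [0, 0, 0, 0, 0, 0, -1], [0, 0, 0, 0, 0, 0, -1], [0, 0, 0, 0, 0, 0, -1], [0, 0, 0, 0, 0, 0, -1], [0, 0, 0, 0, 0, 0, -1]],
])

```text
time_s: 26.7
ee_pos: [459.8, -280.0, 77.9]
ee_rot: [180.0, -0.0, 114.8]
force: [-0.0, -0.5, -0.2]
gripper_width: 78.2
gripper_force: 0.0
```

send_rows([
  [[0, 0, 0, 0, 0, 0.05, -1], [0, 0, 0, 0, 0, 0.15, -1], [0, 0, 0, 0, 0, 0.2, -1], [0, 0, 0, 0, 0, 0.2, -1], [0, 0, 0, -0.1, -0.15, 0, -1], [0, 0, 0, -0.1, -0.15, 0, -1], [0, 0, 0, -0.1, -0.15, 0, -1], [0, 0, 0, -0.1, -0.15, 0, -1], [0, 0, 0, 0, 0, 0, -1], [0, 0, 0, 0, 0, 0, -1]],
])

```text
time_s: 27.7
ee_pos: [379.5, -400.4, 198.5]
ee_rot: [180.0, 0.0, 114.7]
force: [0.4, 0.5, -0.6]
gripper_width: 91.1
gripper_force: 0.0
```

Run:
```python
from h import *
out=[]
for c,(x0,x1,y0,y1) in(("top",(290,470,140,250)),("side",(270,370,170,320))):
    im,D=optics.grab_frame(c)
    P,uv=cloud(c,D,np.ones(D.shape,bool))
    q=P[(np.hypot(P[:,0]-459,P[:,1]+280)<30)&(P[:,2]>105)&(P[:,2]<140)]
    print(c,len(q),np.median(q,0).round(1),np.round(cv2.minAreaRect(q[:,:2].astype(np.float32))[:2],1).tolist())
    H=cv2.cvtColor(im,cv2.COLOR_RGB2HSV)[uv[:,1],uv[:,0]].astype(int)
    hp=(P[:,:2]-[534.5,-24.5])@np.array([[.965,-.264],[.264,.965]])  # housing x,y
    for s in(1,-1):
        for nm,m in(("dark",H[:,2]<95),("light",(H[:,2]>140)&(H[:,1]<70))):
            k=m&(P[:,2]>96)&(P[:,2]<104)&(abs(s*hp[:,1]-62)<10)&(abs(hp[:,0])<40)
            if k.sum()>5: print(" ",s,nm,k.sum(),np.percentile(hp[k,0],[5,95]).round(1))
    out.append(cv2.resize(im[y0:y1,x0:x1,::-1],(400,int((y1-y0)*400/(x1-x0))),interpolation=3))
h=max(o.shape[0] for o in out)
cv2.imwrite("pics/ad.png",np.hstack([cv2.copyMakeBorder(o,0,h-o.shape[0],0,0,0) for o in out]))
```

```text
top 157 [ 458.7 -277.9  118.3] [[458.9, -279.1], [26.0, 32.1]]
  1 dark 65 [11.5 30.5]
  1 light 75 [-38.5 -16.5]
  -1 dark 63 [11.  30.1]
  -1 light 76 [-38.2 -16.2]
side 139 [ 458.7 -289.4  116.8] [[460.5, -281.3], [27.8, 35.7]]
  1 dark 26 [13.5 30.4]
  -1 dark 25 [18.4 31. ]
```

View pics/ad.png

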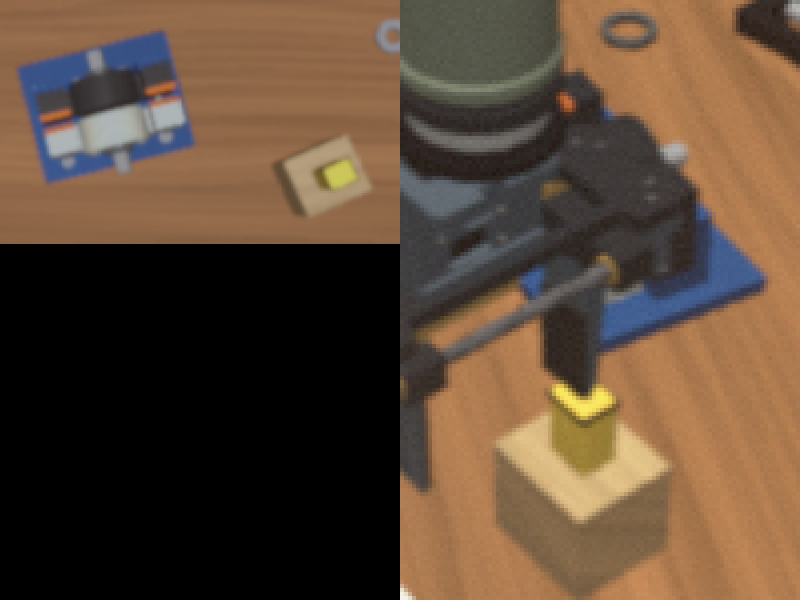

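The wedge stands home: its handle top reads the same height as at the start. Both ends are equally open in the top view, and the gripper is clear of everything.

```bash
python3 -c "
from workcell import env
print(env.job_done())"
```

```text
the job is handed in; nothing more can be done
None
```

The job is handed in: by wedge depth, both ends of the seam are about 5.5 mm open, and in the last top view equally so. The highest push I read was about 12 N, and the wedge is home in its block at about 28 s on the clock.

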